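Reset a tripped breaker under a push-push flap

ROBOT

A 6-joint arm with a two-finger parallel gripper is mounted at the origin on a cart in front of the work surface, level with it; the furniture and walls round the work are solid. World frame = base frame: x ahead of the robot, y to its left, z up, the work surface at z = 0. Lengths are in mm, angles in rad, forces in N, time in s.
With the tool pointing down it reaches from about 225 to 725 mm from the base axis. Payload 3.1 kg.
Tool frame: the origin (TCP) lies at the centre of the arm's flange, where the gripper is bolted on; the fingertips stand 173 mm ahead of it and the grasp point (between the pads) lies 155 mm ahead of it (manip.tips_ahead is the distance from the TCP to the fingertips, in mm); z points along the fingers, y is the direction in which the jaws open and shut (so a half turn about z gives the same grasp; the last joint's range is limited). The gripper opens to 85 mm and grips with 20 to 120 N. Pads are 22 mm wide; open, the fingers measure 114 mm over their backs; the gripper's body (76 mm by 85 mm) begins 54 mm behind the grasp point. The pads swing forward as they close: fully open they stand 13 mm farther back than shut.
Start: joints at [1.042, 0.048, 0.099, 1.622, 0, 1.443], TCP at [204.838, 483.383, 404.712] pointing down, gripper open.
Joint ranges: [-2.91, 2.91], [-0.99, 1.94], [-1.21, 1.42], [-2.12, 2.29], [-1.49, 1.47], [-3.14, 3.14]. Speed limits (rad/s): [2.79, 2.79, 3.14, 3.14, 3.14, 3.14].

INTERFACE

Orientations are given as a unit quaternion [x, y, z, w].
In Python, from station import manip, optics gives the robot as it stands.
- The arm moves only by the tool move_arm, never from a script. Its argument "deltas" is a list of rows, each a list of 3 entries, a list of its own where there are three numbers: the turn, a rotation vector about the tool's x, y, z in rad, then the shift along the tool's x, y, z in cm, then the closure, from 0 (fully open) to 1 (shut). A call has 1 to 20 rows; each row is the pose to reach, as a shift and turn from the pose commanded when the call began, along the tool's axes at that moment; what a row does not reach only later rows make up. A row lasts 1/12 s, in which the tool goes at most 41.7 mm and 7.16 degrees, less where a joint would pass 70% of its speed; a pose out of reach is approached as far as the arm can. A call with a gripper value outside its range is refused whole. The fingers move at their own pace and stop on an object; "force" is the grip in N (left out, the last holds). Time passes only in rows, so rows that repeat a pose let the fingers close. It gives the time, the measured TCP pose, the force and the opening at its end, in the units of the state.
- manip.get_obs(): the state, without advancing time (a new reading comes with each control period).
- optics.camera(name): name is "scene" or "top" or "wrist"; returns the picture (420x560x3 uint8, red, green, blue); there is no depth.
- optics.camera_params(name): a dict with "K" (3x3 intrinsics, pixels), "world_to_cam" (4x4, takes a point from world to camera coordinates); the wrist camera has in their place "mount" (4x4, takes a point from camera to tool coordinates, whose origin is the TCP and whose axes are the flange's). Camera axes: x right, y down, z forward; pixel columns grow to the right and rows downward; lengths in mm; the calibration is good to about 2 mm. A picture is of the moment at which its call begins: read the wrist's pose just before it. camera_params takes no time and is no camera call.
- manip.finish_job(): hands the job in, once; it reports no verdict.
The state is a dict: "time": time; "joint_pos": joint angles; "qd": joint speeds; "joint_torque": joint torques, N m; "position": TCP position; "orientation": TCP orientation; "ft_force": force on the tool from outside, world axes, zero at the start; "ft_torque": the same for the moment, N m; "gripper_width": finger opening in mm.
Only numpy, scipy, OpenCV 4.12 (cv2) and the standard library are available. Lean on these libraries where they do the work, as an engineer would, in place of code of your own. Each camera call takes 0.05 s, during which the arm holds its last target.

TASK

One of the three push-to-reset breakers under the flap of the grey bench distribution unit has tripped, and its button stands out. Press the flap down at its front edge and let go so that it pops open, keep your hands off the unit for a good second to see that it stays up by itself, then push the button that stands out fully home. Only touch and press: grasp and shift none of the things lying about, and leave the flap standing open.

Things in the scene. Friction and masses are not known exactly. Their poses are not given: they have to be found in the camera images.
- unit: grey bench distribution unit, 160 (x) x 240 (y) x 70 mm high, stands fast; origin at the centre of its underside, x from front (socket row, robot side) to back, z up. A black flap, y -40..+90, x -85..+18 mm, lies flush in its level top, nothing in front of its free front edge. Right of the flap a fixed knob and rocker stand up to 19 mm above the top
- flap (a joint): flap angle (rad): 0 shut, flush; 2.05 open, leaning back past upright; -0.073 pressed to its stop. Push-push latch: pressed below -0.055 (4.5 mm at the thumb field, 2 to 3 N) and let go, it springs up within 1.5 s as the finger withdraws upwards, and stays; an open flap pushed right down latches shut again. Pulling does not open it
- flap_press (a point): middle of the ribbed thumb field on the flap's top, 20 mm in from its front edge, 80 mm in front of the hinge; moves with the flap
- flap_hinge (a point): middle of the flap's hinge line, which runs along the unit's y axis, 4 mm below the unit's top
- button_tripped (a joint): how far the tripped breaker's button is pushed in (m): 0 standing out, 0.008 fully in (stop). It moves straight down, takes 2 to 3 N and stays where it is left. It sits under the flap, in any of the three places
- button_tripped_top (a point): centre of the top of the tripped breaker's white round button (13 mm diameter), 61 mm above the worktop standing out, 53 mm when in. Three such buttons stand along the unit's y, 34 mm apart, the middle one on the flap's centre line, 39 mm in front of the hinge, in a well 75 (x) x 130 (y) mm, its floor 25 mm below the unit's top, covered by the shut flap
- button_set_a (a joint): the same for one of the other two breakers, which are already in (0.008)
- button_set_b (a joint): the same for the other
- button_set_a_top (a point): centre of the top of that button, 53 mm above the worktop
- button_set_b_top (a point): centre of the top of that button, 53 mm above the worktop
- meter: handheld multimeter, 148 x 74 x 46 mm, black with red edge, lying face up left of the unit; loose, a bystander; origin at the centre of its underside
- yellow_driver: screwdriver with yellow handle, 200 mm long, lying in front of the unit; loose, a bystander; origin at the centre of its underside
- spare_breaker: spare pale grey circuit breaker, 67 x 86 x 18 mm, lying on its side right of the unit; loose, a bystander; origin at the centre of its underside
- cutter: side cutter with red grips, 162 mm long, lying right of the unit; loose, a bystander; origin at the centre of its underside
- end_clamp: pale plastic end clamp, 34 x 42 x 10 mm, lying left of the unit; loose, a bystander; origin at the centre of its underside
- relay: small pale plug-in relay, 12 x 33 x 15 mm, lying on the right rear of the unit's top; loose, a bystander; origin at the centre of its underside

How it is judged (in metres and radians):
On the way, in this order (a step that is already met when the one before it is completed fails the run):
1. the flap has popped open and has stood open by itself, the unit untouched, for one second (value of joint flap above 1.8 rad and contact force between each of the arm, the fingers and unit below 0.1 N and velocity of joint flap below 0.3 rad/s), for 1 s.
2. the button that stood out is fully in, with the flap still open (value of joint flap above 1.8 rad and value of joint button_tripped above 0.0065 m), for 0.2 s.
At the end, for the whole second after the job is handed in: The flap stands open past upright (more than 1.8 rad) by itself and all three breaker buttons are in (at least 6.5 of 8 mm) (all of step 2 and value of joint each of button_set_a, button_set_b above 0.0065 m); the robot touches nothing.
It fails at once if a thing lying about (multimeter, screwdriver, spare breaker, cutter, end clamp or relay) is picked up or shifted by more than 25 mm (distance of any of meter, yellow_driver, spare_breaker, cutter, end_clamp, relay from where it was at the start of the episode above 0.025 m).
It also fails if it takes over 40 s, if anything falls off the work surface, if the arm or the gripper's body presses on something with over 40 N, if the wrist force passes 120 N, or if a joint passes its speed limit or range.

## Working session

There is one attempt and no reset: what is moved stays moved. The work goes in short steps, Python scripts to look and compute and a tool call to move; the robot and the scene stay as the last step left them, time stands still between calls to the robot, and variables do not carry over. Pictures are saved under pics/ and viewed, and the job is handed in when it is done.

Besides the shell and the picture viewer there is one more tool, called after ">>>" as name([rows], argument=value, ...), one row to a line, values as JSON. move_arm: Moves the arm, as the interface text tells. Its arguments: {"type":"object","properties":{"deltas":{"type":"array","items":{"type":"array"}},"force":{"type":"number"}},"required":["deltas"]}

```bash
ls; mkdir -p pics; python3 - <<'E'
from station import manip, optics
import cv2, json
o=manip.get_obs(); print(o, manip.tips_ahead)
for n in ["scene","top"]:
    cv2.imwrite(f"pics/{n}0.png",optics.camera(n)[:,:,::-1]); p=optics.camera_params(n); print(n,p)
print(optics.camera_params("wrist"))
E
```

```text
pics
{'time': 0.0, 'joint_pos': array([1.04220272e+00, 4.87501716e-02, 9.75991829e-02, 1.62200673e+00,
       1.50499309e-06, 1.44295627e+00]), 'qd': array([ 0.0004583 ,  0.00019014, -0.00159954,  0.00090427, -0.00127651,
       -0.00020777]), 'joint_torque': array([-1.65055485e-04, -3.38782597e+01,  3.20015752e+01,  2.03803356e-02,
       -1.83429114e-05, -1.59114705e-06]), 'position': array([204.73510041, 483.21062624, 403.51766229]), 'orientation': array([ 1.99038445e-01,  9.79990971e-01, -1.11742802e-03, -3.81316838e-04]), 'ft_force': array([ 0.65011036, -0.11957775,  0.25108334]), 'ft_torque': array([0.01762402, 0.03250529, 0.06245865]), 'gripper_width': 85.29614754289041} 173.4
scene {'K': array([[449.24677296,   0.        , 274.79208758],
       [  0.        , 449.24677296, 216.98950542],
       [  0.        ,   0.        ,   1.        ]]), 'world_to_cam': array([[ 8.22851386e-01, -5.67889192e-01, -2.04318827e-02,
        -3.94137861e+02],
       [-2.86940033e-01, -3.84193599e-01, -8.77531023e-01,
         2.45798069e+02],
       [ 4.90490585e-01,  7.27940344e-01, -4.79084379e
[... 452 characters left out ...]
5.07892058e+02],
       [ 1.06161505e-01,  1.06831470e-02, -9.94291509e-01,
         8.88195836e+02],
       [ 0.00000000e+00,  0.00000000e+00,  0.00000000e+00,
         1.00000000e+00]])}
{'K': array([[300.35209008,   0.        , 285.30107467],
       [  0.        , 300.35209008, 210.70058105],
       [  0.        ,   0.        ,   1.        ]]), 'mount': array([[-7.25786575e-04, -9.47391513e-01, -3.20076233e-01,
         8.25791143e+01],
       [ 9.99999499e-01, -4.66964297e-04, -8.85377202e-04,
        -8.49739128e-02],
       [ 6.89334673e-04, -3.20076715e-01,  9.47391377e-01,
         3.07942627e+01],
       [ 0.00000000e+00,  0.00000000e+00,  0.00000000e+00,
         1.00000000e+00]])}
```

View pics/scene0.png

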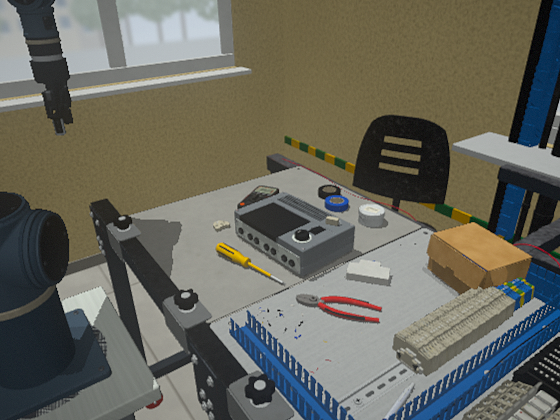

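View pics/top0.png

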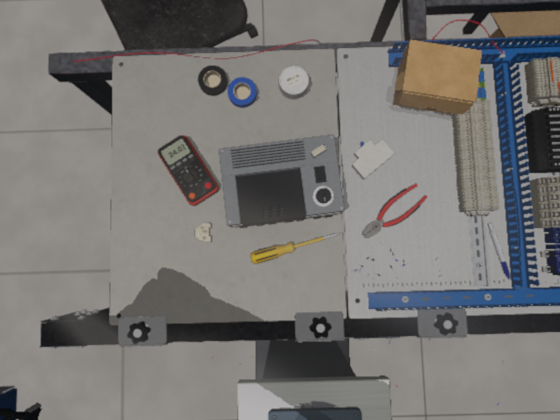

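```bash
python3 - <<'E'
import cv2
i=cv2.imread("pics/top0.png")[110:310,170:390]
cv2.imwrite("pics/topcrop.png",cv2.resize(i,None,fx=3,fy=3,interpolation=cv2.INTER_CUBIC)[:600])
E
```

```text
(no output)
```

View pics/topcrop.png

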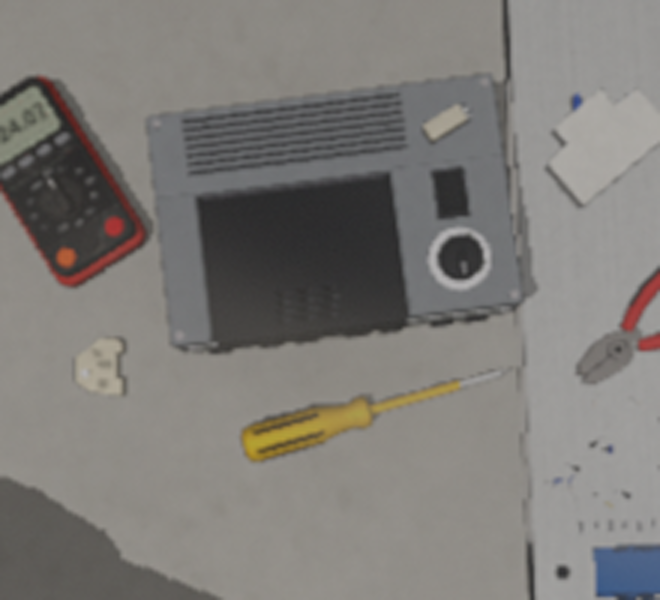

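The top view shows the flap, unit corners and thumb field (crop ~(308,302)). I'll fit the unit's pose to these.

```bash
cat > h.py <<'E'
import numpy as np, cv2
from scipy.spatial.transform import Rotation as R
from scipy.optimize import least_squares
from station import manip, optics
def ray(n,uv,z):
    p=optics.camera_params(n);K=p["K"];M=p["world_to_cam"]
    d=M[:3,:3].T@np.linalg.inv(K)@[uv[0],uv[1],1];c=-M[:3,:3].T@M[:3,3]
    return c+d*(z-c[2])/d[2]
def proj(n,P,M=None):
    p=optics.camera_params(n);K=p["K"];M=p["world_to_cam"] if M is None else M
    q=K@(M[:3,:3]@P+M[:3,3]);return q[:2]/q[2]
def wristM(o):
    T=np.eye(4);T[:3,:3]=R.from_quat(o["orientation"]).as_matrix();T[:3,3]=o["position"]
    return np.linalg.inv(T@optics.camera_params("wrist")["mount"])
def totool(o,tip,Rt):
    """shift (cm, tool axes) and turn so fingertips at tip with rotation Rt"""
    R0=R.from_quat(o["orientation"]).as_matrix()
    tcp=np.array(tip)-Rt[:,2]*manip.tips_ahead
    return (R0.T@(tcp-o["position"]))/10, R.from_matrix(R0.T@Rt).as_rotvec(), tcp
E
python3 - <<'E'
from h import *
pts=[((148,115),(80,120)),((490,75),(80,-120)),((177,346),(-80,120)),((521,301),(-80,-120)),
((198,197),(18,90)),((392,174),(18,-40)),((212,345),(-85,90)),((408,328),(-85,-40))]
W=np.array([ray("top",(170+u/3-.33,110+v/3-.33),70)[:2] for (u,v),_ in pts]);L=np.array([l for _,l in pts],float)
f=lambda q:((np.c_[np.cos(q[2])*L[:,0]-np.sin(q[2])*L[:,1],np.sin(q[2])*L[:,0]+np.cos(q[2])*L[:,1]]+q[:2])-W).ravel()
s=least_squares(f,[500,0,0],loss="soft_l1",f_scale=2);print(s.x,f(s.x).reshape(-1,2).round(1))
x,y,t=s.x
U=lambda a,b:np.array([x+np.cos(t)*a-np.sin(t)*b,y+np.sin(t)*a+np.cos(t)*b,70])
i=cv2.imread("pics/scene0.png")
for n,fn in(("scene","pics/scene0.png"),("top","pics/top0.png")):
  i=cv2.resize(cv2.imread(fn),None,fx=3,fy=3,interpolation=cv2.INTER_CUBIC)
  for a,b in [l for _,l in pts]+[(-65,25)]:
    u,v=proj(n,U(a,b));cv2.circle(i,(int(3*u+1),int(3*v+1)),3,(0,0,255),-1)
  cv2.imwrite(f"pics/fit_{n}.png",i[500:900,600:1150] if n=="scene" else i[330:930,510:1170])
print(U(-65,25),U(18,25))
E
```

```text
[5.66178383e+02 5.20776423e+01 8.67920276e-02] [[ 1.   1.8]
 [ 1.6 -3. ]
 [ 0.3  5.1]
 [-2.1 -2.7]
 [-0.3 -0.4]
 [-0.6  2.1]
 [-2.1 -1.7]
 [ 1.8  0.3]]
[499.25596923  71.34913894  70.        ] [581.94355189  78.54383652  70.        ]
```

View pics/fit_scene.png

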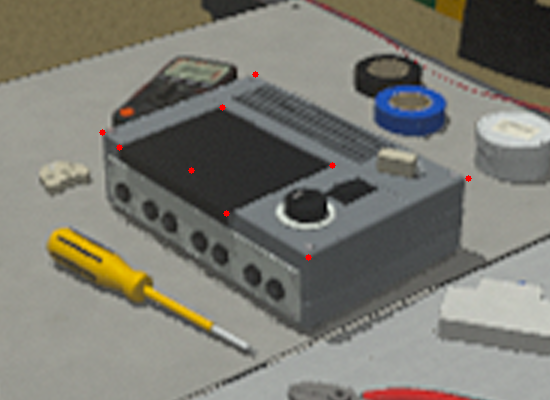

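View pics/fit_top.png

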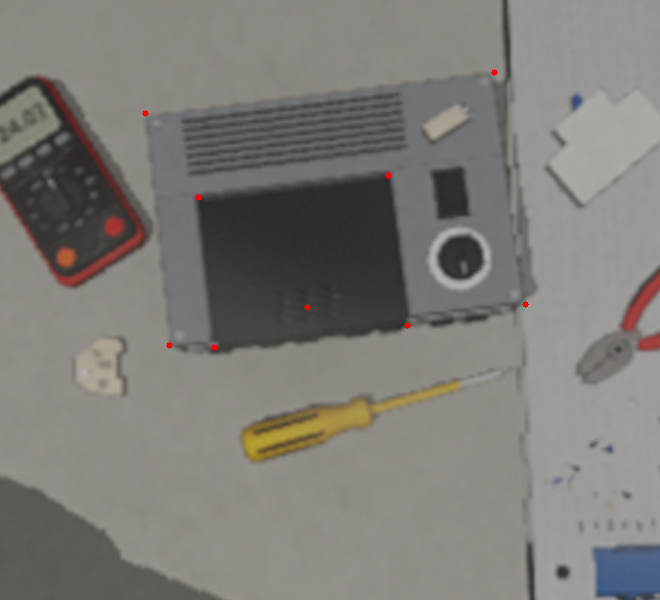

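```bash
python3 - <<'E'
from h import *
o=manip.get_obs();t=0.09
Rt=np.array([[-np.cos(t),np.sin(t)*-1*-1,0],[-np.sin(t),-np.cos(t)*-1,0],[0,0,-1]])
Rt[:,1]=np.cross([0,0,-1],Rt[:,0]);print(np.linalg.det(Rt))
s,r,tcp=totool(o,[485,71,150],Rt);print(s.round(2),r.round(3),tcp)
E
```

```text
1.0
[-41.89 -27.01   8.07] [-0.002 -0.001 -0.491] [485.   71.  323.4]
```

>>> move_arm([
  [[0, 0, -0.1], [-4, -2.6, 0.6], 1],
  [[0, 0, -0.15], [-8, -5.2, 1.2], 1],
  [[0, 0, -0.2], [-11, -7.2, 2], 1],
  [[0, 0, -0.25], [-14, -9.1, 2.6], 1],
  [[0, 0, -0.3], [-17, -11, 3.2], 1],
  [[0, 0, -0.35], [-20, -13, 3.8], 1],
  [[0, 0, -0.4], [-23, -14.9, 4.4], 1],
  [[0, 0, -0.45], [-26, -16.8, 5], 1],
  [[0, 0, -0.49], [-29, -18.7, 5.6], 1],
  [[0, 0, -0.49], [-32, -20.6, 6.2], 1],
  [[0, 0, -0.49], [-35, -22.5, 6.8], 1],
  [[0, 0, -0.49], [-38, -24.5, 7.4], 1],
  [[0, 0, -0.49], [-41, -26.4, 8.0], 1],
  [[0, 0, -0.49], [-41.9, -27, 8.1], 1],
  [[0, 0, -0.49], [-41.9, -27, 8.1], 1],
  [[0, 0, -0.49], [-41.9, -27, 8.1], 1],
  [[0, 0, -0.49], [-41.9, -27, 8.1], 1],
  [[0, 0, -0.49], [-41.9, -27, 8.1], 1],
  [[0, 0, -0.49], [-41.9, -27, 8.1], 1],
])

```text
time: 1.68
position: [484.8, 72.5, 324.1]
orientation: [-0.046, 0.999, 0.0, 0.0]
ft_force: [1.1, 0.7, 0.1]
gripper_width: -0.2
```

```bash
python3 - <<'E'
from h import *
o=manip.get_obs();print({k:np.round(v,3) for k,v in o.items()})
w=optics.camera("wrist")[:,:,::-1];i=w.copy()
M=wristM(o)
x,y,t=566.2,52.1,0.0868
for a,b in [(-65,25),(-85,90),(-85,-40),(18,90),(18,-40),(-80,120),(-80,-120)]:
    P=np.array([x+np.cos(t)*a-np.sin(t)*b,y+np.sin(t)*a+np.cos(t)*b,70]);u,v=proj("wrist",P,M)
    print(a,b,u.round(1),v.round(1));cv2.circle(i,(int(u),int(v)),2,(0,0,255),-1)
cv2.imwrite("pics/w1.png",w);cv2.imwrite("pics/w1f.png",cv2.resize(i,(800,600)))
E
```

```text
{'time': np.float64(1.683), 'joint_pos': array([ 0.011, -0.046, -0.155,  1.461,  0.   , -0.08 ]), 'qd': array([-0.003,  0.002,  0.   , -0.001, -0.001, -0.001]), 'joint_torque': array([-1.6900e-01, -3.0185e+01,  3.2045e+01, -2.0000e-03, -7.0000e-03,
        2.0000e-03]), 'position': array([484.787,  72.475, 324.117]), 'orientation': array([-0.046,  0.999,  0.   ,  0.   ]), 'ft_force': array([1.1  , 0.658, 0.115]), 'ft_torque': array([-0.027,  0.012, -0.005]), 'gripper_width': np.float64(-0.232)}
-65 25 282.5 235.8
-85 90 365.1 212.7
-85 -40 199.8 212.1
18 90 354.9 321.4
18 -40 209.8 320.9
-80 120 402.5 218.9
-80 -120 99.2 217.7
```

View pics/w1f.png

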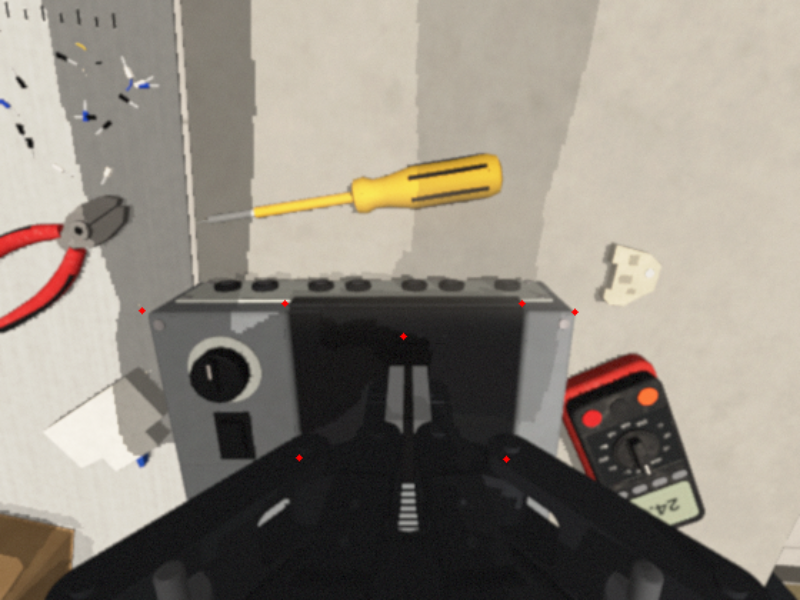

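Wrist view: flap front corners at (292,297) and (525,297), about 2–3 mm off the projection. I correct for that and descend to the thumb field.

>>> move_arm([
  [[0, 0, 0], [-1.0, 0.2, 2], 1],
  [[0, 0, 0], [-1.0, 0.2, 4.5], 1],
  [[0, 0, 0], [-1.0, 0.2, 6.5], 1],
  [[0, 0, 0], [-1.0, 0.2, 7.3], 1],
  [[0, 0, 0], [-1.0, 0.2, 7.7], 1],
  [[0, 0, 0], [-1.0, 0.2, 7.8], 1],
  [[0, 0, 0], [-1.0, 0.2, 7.8], 1],
  [[0, 0, 0], [-1.0, 0.2, 7.8], 1],
])

```text
time: 2.4
position: [495.7, 74.3, 247.3]
orientation: [-0.045, 0.999, -0.0, 0.001]
ft_force: [0.4, 0.0, 0.6]
gripper_width: 0.2
```

```bash
python3 - <<'E'
from h import *
o=manip.get_obs();print(o["position"],o["position"][2]-173.4,o["ft_force"])
w=optics.camera("wrist")[:,:,::-1];cv2.imwrite("pics/w2.png",cv2.resize(w,(800,600)))
E
```

```text
[495.69251843  74.30191422 247.29812812] 73.89812812222539 [0.37415083 0.01361518 0.60109518]
```

View pics/w2.png

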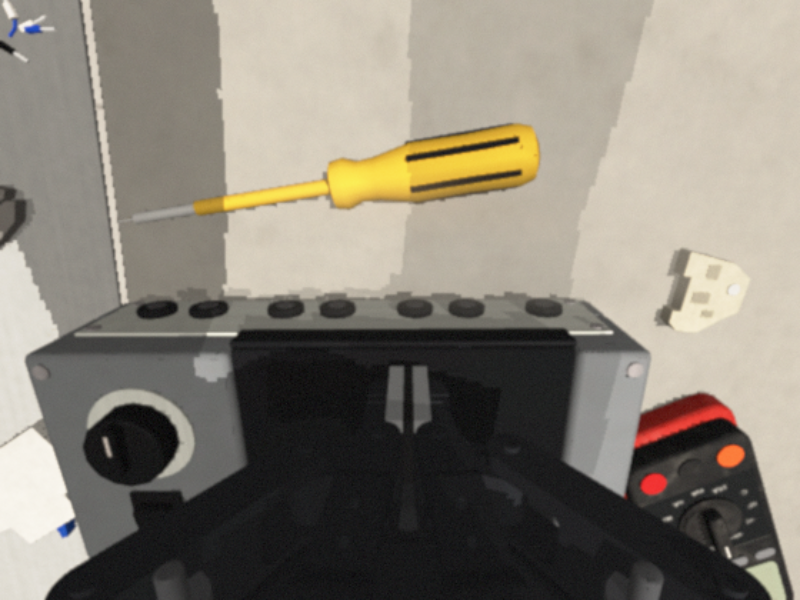

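Fingers (col 408) sit centred on the flap (235–575) above the thumb field. Press in small steps.

>>> move_arm([
  [[0, 0, 0], [0, 0, 0.2], 1],
  [[0, 0, 0], [0, 0, 0.4], 1],
  [[0, 0, 0], [0, 0, 0.5], 1],
  [[0, 0, 0], [0, 0, 0.6], 1],
  [[0, 0, 0], [0, 0, 0.7], 1],
  [[0, 0, 0], [0, 0, 0.7], 1],
  [[0, 0, 0], [0, 0, 0.7], 1],
])

```text
time: 3.03
position: [495.4, 74.2, 239.0]
orientation: [-0.045, 0.999, -0.0, 0.001]
ft_force: [2.5, -0.5, 2.6]
gripper_width: -0.0
```

>>> move_arm([
  [[0, 0, 0], [0, 0, 0.05], 1],
  [[0, 0, 0], [0, 0, 0.1], 1],
  [[0, 0, 0], [0, 0, 0.15], 1],
  [[0, 0, 0], [0, 0, 0.15], 1],
  [[0, 0, 0], [0, 0, 0.15], 1],
])

```text
time: 3.45
position: [495.2, 74.2, 237.5]
orientation: [-0.045, 0.999, -0.0, 0.0]
ft_force: [1.7, -0.6, 3.6]
gripper_width: 0.2
```

>>> move_arm([
  [[0, 0, 0], [0, 0, 0.05], 1],
  [[0, 0, 0], [0, 0, 0.1], 1],
  [[0, 0, 0], [0, 0, 0.1], 1],
  [[0, 0, 0], [0, 0, 0.1], 1],
])

```text
time: 3.78
position: [495.2, 74.2, 237.4]
orientation: [-0.045, 0.999, -0.0, 0.0]
ft_force: [-0.3, -0.6, 7.8]
gripper_width: 0.1
```

At the stop (force 7.8 N, no further travel). Withdraw up, then back towards the robot.

>>> move_arm([
  [[0, 0, 0], [0, 0, -2], 1],
  [[0, 0, 0], [0, 0, -5], 1],
  [[0, 0, 0], [0, 0, -9], 1],
  [[0, 0, 0], [0.5, 0, -13], 1],
  [[0, 0, 0], [2, 0, -17], 1],
  [[0, 0, 0], [4, 0, -19], 1],
  [[0, 0, 0], [6, 0, -19], 1],
  [[0, 0, 0], [6, 0, -19], 1],
  [[0, 0, 0], [6, 0, -19], 1],
  [[0, 0, 0], [6, 0, -19], 1],
  [[0, 0, 0], [6, 0, -19], 1],
  [[0, 0, 0], [6, 0, -19], 1],
  [[0, 0, 0], [6, 0, -19], 1],
  [[0, 0, 0], [6, 0, -19], 1],
  [[0, 0, 0], [6, 0, -19], 1],
  [[0, 0, 0], [6, 0, -19], 1],
])

```text
time: 5.12
position: [435.5, 68.8, 426.1]
orientation: [-0.045, 0.999, 0.0, -0.0]
ft_force: [-0.3, 0.3, -0.6]
gripper_width: 0.2
```

```bash
python3 - <<'E'
from h import *
o=manip.get_obs();print(o["position"],o["ft_force"],o["orientation"])
np.save("o3.npy",np.r_[o["position"],o["orientation"]])
w=optics.camera("wrist")[:,:,::-1];cv2.imwrite("pics/w3.png",w);cv2.imwrite("pics/w3b.png",cv2.resize(w,(800,600)))
s=optics.camera("scene")[:,:,::-1];cv2.imwrite("pics/s3.png",s)
t=optics.camera("top")[:,:,::-1];cv2.imwrite("pics/t3.png",t)
E
```

```text
[435.45075286  68.84117614 426.07607593] [-0.29784557  0.3196576  -0.64636857] [-4.45788489e-02  9.99005858e-01  9.89693532e-06 -1.46515831e-04]
```

View pics/w3b.png

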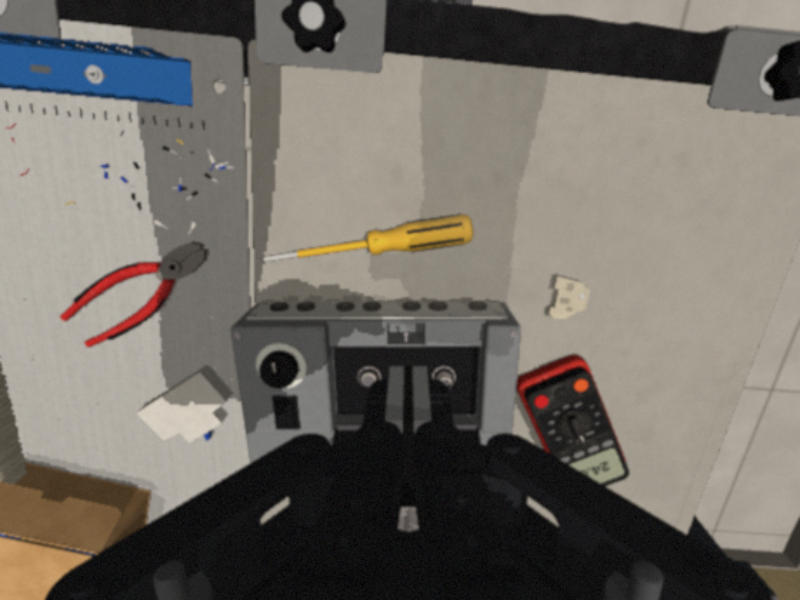

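View pics/s3.png

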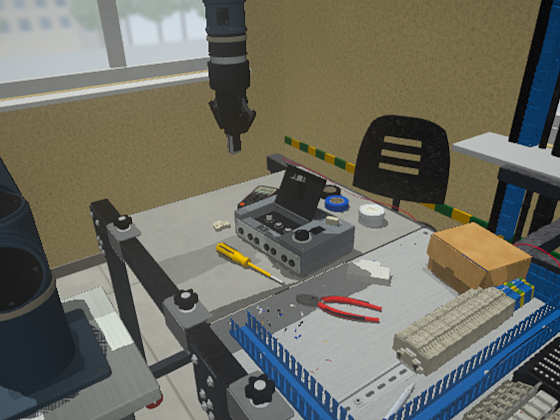

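View pics/t3.png

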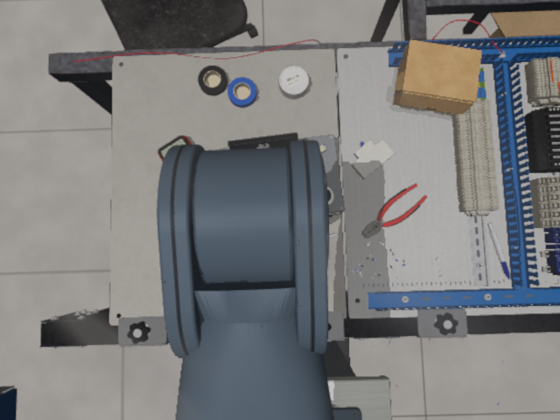

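>>> move_arm([
  [[0, 0, 0], [-3, 0, 0], 1],
  [[0, 0, 0], [-6, 0, 0], 1],
  [[0, 0, 0], [-6, 0, 0], 1],
  [[0, 0, 0], [-6, 0, 0], 1],
  [[0, 0, 0], [-6, 0, 0], 1],
  [[0, 0, 0], [-6, 0, 0], 1],
  [[0, 0, 0], [-6, 0, 0], 1],
  [[0, 0, 0], [-6, 0, 0], 1],
])

```text
time: 5.93
position: [494.4, 74.2, 427.1]
orientation: [-0.045, 0.999, -0.0, 0.001]
ft_force: [0.4, -0.3, 0.3]
gripper_width: 0.4
```

```bash
python3 - <<'E'
from h import *
o=manip.get_obs();print(o["position"],o["ft_force"],o["orientation"])
np.save("o4.npy",np.r_[o["position"],o["orientation"]])
w=optics.camera("wrist")[:,:,::-1];cv2.imwrite("pics/w4.png",w);cv2.imwrite("pics/w4c.png",cv2.resize(w[170:310,190:376],None,fx=4,fy=4,interpolation=cv2.INTER_CUBIC))
s=optics.camera("scene")[:,:,::-1];cv2.imwrite("pics/s4c.png",cv2.resize(s[150:280,220:370],None,fx=4,fy=4,interpolation=cv2.INTER_CUBIC))
E
```

```text
[494.3692021   74.21346524 427.05791332] [ 0.35019178 -0.29342395  0.27624547] [-4.46269574e-02  9.99003487e-01 -2.88588574e-05  6.83757066e-04]
```

View pics/w4c.png

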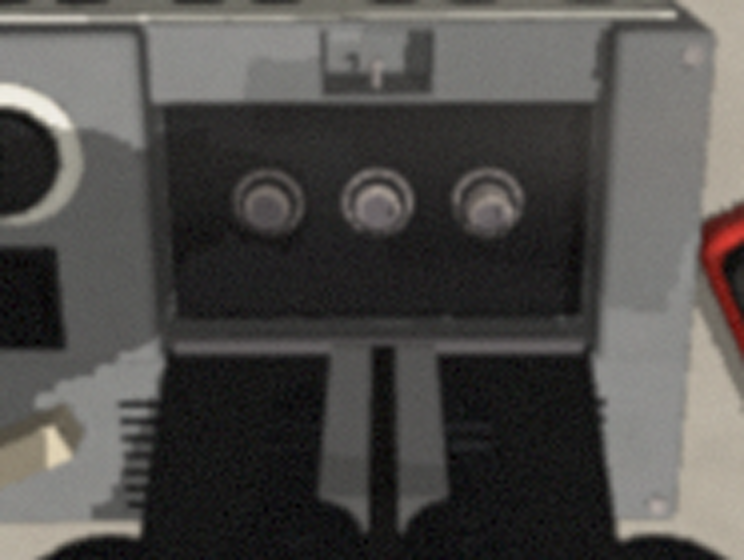

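View pics/s4c.png

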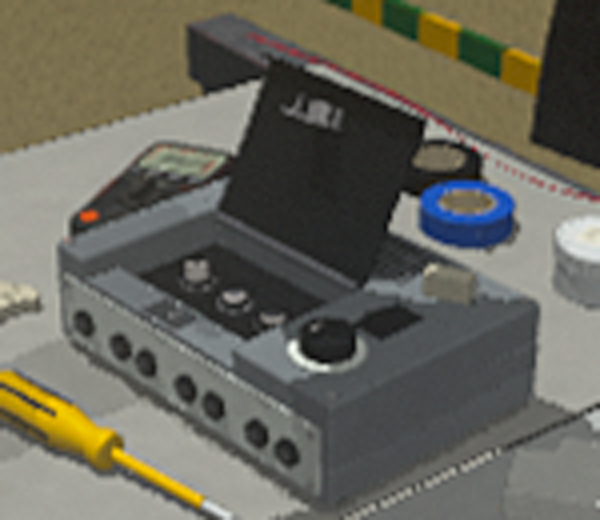

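The wrist view and scene both show the unit's left (+y) button standing out: wrist crop (490,211), scene crop (196,270). I'll triangulate with the wrist camera.

```bash
python3 - <<'E'
from h import *
a=np.load("o4.npy");o={"position":a[:3],"orientation":a[3:]}
M=wristM(o);K=optics.camera_params("wrist")["K"]
for (u,v),z in [((267,208),53),((377,210),53),((490,211),61),((377,72),66)]:
    uv=[190+u/4-.4,170+v/4-.4,1];d=M[:3,:3].T@np.linalg.inv(K)@uv;c=-M[:3,:3].T@M[:3,3];print(c+d*(z-c[2])/d[2])
x,y,t=566.2,52.1,0.0868
for b in(-9,25,59):print(x+np.cos(t)*-21-np.sin(t)*b,y+np.sin(t)*-21+np.cos(t)*b)
p=optics.camera_params("scene");P=ray("scene",(220+196/4,150+268/4),61);print("scene",P)
o=manip.get_obs();print(o["time"])
E
```

```text
[545.17655935  42.90305176  53.        ]
[542.84480945  76.41816082  53.        ]
[537.12140829 109.8164452   61.        ]
[496.3083772   72.43051035  66.        ]
546.0592792747209 41.3133708385654
543.1117837204511 75.185369155133
540.1642881661811 109.05736747170062
scene [534.06775341 101.5078573   61.        ]
6.0333
```

>>> move_arm([
  [[0, 0, 0], [0, 0, 0], 1],
  [[0, 0, 0], [0, 0, 0], 1],
  [[0, 0, 0], [0, 0, 0], 1],
  [[0, 0, 0], [0, 0, 0], 1],
  [[0, 0, 0], [0, 0, 0], 1],
  [[0, 0, 0], [0, 0, 0], 1],
  [[0, 0, 0], [0, 0, 0], 1],
  [[0, 0, 0], [0, 0, 0], 1],
  [[0, 0, 0], [0, 0, 0], 1],
  [[0, 0, 0], [0, 0, 0], 1],
  [[0, 0, 0], [-2.4, 1.6, 0], 1],
  [[0, 0, 0], [-4.8, 3.1, 2], 1],
  [[0, 0, 0], [-4.8, 3.1, 5], 1],
  [[0, 0, 0], [-4.8, 3.1, 8.5], 1],
  [[0, 0, 0], [-4.8, 3.1, 12], 1],
  [[0, 0, 0], [-4.8, 3.1, 15], 1],
  [[0, 0, 0], [-4.8, 3.1, 17], 1],
  [[0, 0, 0], [-4.8, 3.1, 17.5], 1],
  [[0, 0, 0], [-4.8, 3.1, 17.5], 1],
  [[0, 0, 0], [-4.8, 3.1, 17.5], 1],
])

```text
time: 7.7
position: [540.5, 109.4, 252.3]
orientation: [-0.045, 0.999, 0.0, 0.001]
ft_force: [-0.1, 0.7, 1.3]
gripper_width: -0.1
```

```bash
python3 - <<'E'
from h import *
o=manip.get_obs();print(o["position"],o["position"][2]-173.4,o["ft_force"])
w=optics.camera("wrist")[:,:,::-1];cv2.imwrite("pics/w5c.png",cv2.resize(w[180:380,150:416],None,fx=3,fy=3,interpolation=cv2.INTER_CUBIC))
s=optics.camera("scene")[:,:,::-1];cv2.imwrite("pics/s5c.png",cv2.resize(s[130:280,210:370],None,fx=4,fy=4,interpolation=cv2.INTER_CUBIC))
E
```

```text
[540.49892689 109.36439211 252.27119736] 78.87119736242349 [-0.07353163  0.7494738   1.2542359 ]
```

View pics/w5c.png

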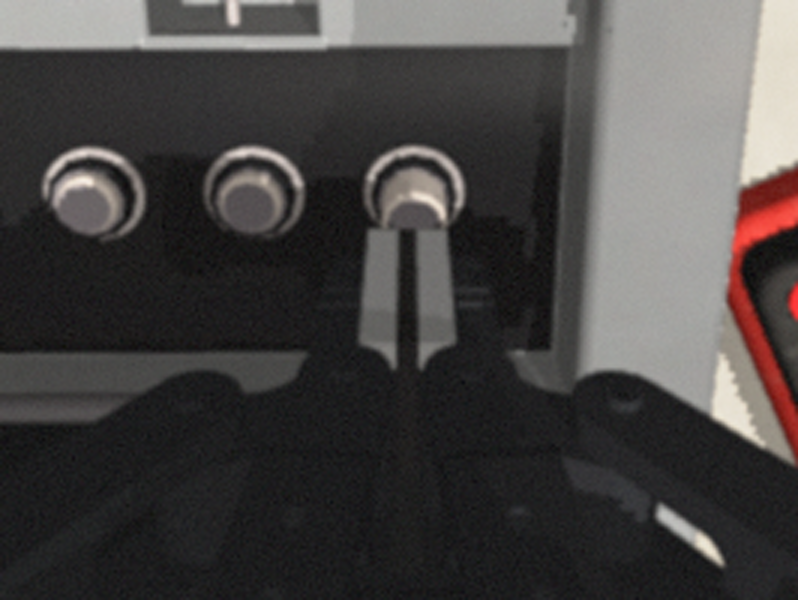

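View pics/s5c.png

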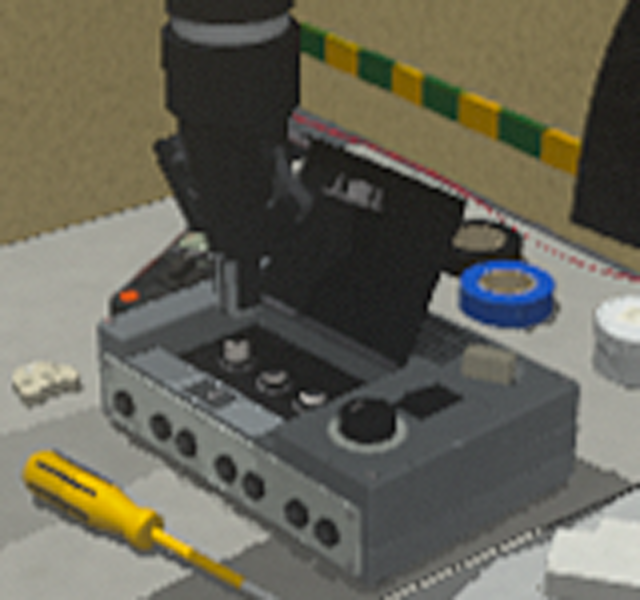

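```bash
python3 - <<'E'
from h import *
o=manip.get_obs();M=wristM(o);R0=R.from_quat(o["orientation"]).as_matrix()
for z in(173.4,191.3):
  for dx in(11,0):
    P=o["position"]+R0@np.array([dx,0,z]);u=proj("wrist",P,M);print(z,dx,P.round(1),((u-[150,180])*3).round(1))
for P in((540.5,109.4,61),(538.5,109.4,61),(537,109.8,61)):print(P,((proj("wrist",np.array(P),M)-[150,180])*3).round(1))
print(o["ft_force"],o["time"])
E
```

```text
173.4 11 [531.  108.5  80.4] [406.5 218.9]
173.4 0 [542.  109.5  80.4] [406.5 274.3]
191.3 11 [531.1 108.5  62.5] [406.5 177.1]
191.3 0 [542.1 109.5  62.5] [406.6 228.1]
(540.5, 109.4, 61) [406.8 217.5]
(538.5, 109.4, 61) [407.7 208.4]
(537, 109.8, 61) [410.4 201.8]
[0.17754392 0.42857573 0.08917399] 7.8
```

Alignment is within ~1–2 mm of the button (crop (412,218) vs the finger axis at column 407). Pressing.

>>> move_arm([
  [[0, 0, 0], [0.1, 0.1, 0.6], 1],
  [[0, 0, 0], [0.1, 0.1, 1.2], 1],
  [[0, 0, 0], [0.1, 0.1, 1.5], 1],
  [[0, 0, 0], [0.1, 0.1, 1.7], 1],
  [[0, 0, 0], [0.1, 0.1, 1.9], 1],
  [[0, 0, 0], [0.1, 0.1, 2.1], 1],
  [[0, 0, 0], [0.1, 0.1, 2.3], 1],
  [[0, 0, 0], [0.1, 0.1, 2.4], 1],
  [[0, 0, 0], [0.1, 0.1, 2.4], 1],
  [[0, 0, 0], [0.1, 0.1, 2.4], 1],
])

```text
time: 8.63
position: [539.2, 110.2, 227.0]
orientation: [-0.045, 0.999, -0.0, 0.0]
ft_force: [0.1, 0.6, -0.8]
gripper_width: -0.1
```

>>> move_arm([
  [[0, 0, 0], [0, 0, 0.05], 1],
  [[0, 0, 0], [0, 0, 0.1], 1],
  [[0, 0, 0], [0, 0, 0.15], 1],
  [[0, 0, 0], [0, 0, 0.15], 1],
])

```text
time: 8.97
position: [539.2, 110.2, 226.4]
orientation: [-0.045, 0.999, -0.0, 0.0]
ft_force: [-0.8, -0.4, 3.3]
gripper_width: -0.2
```

>>> move_arm([
  [[0, 0, 0], [0, 0, 0.05], 1],
  [[0, 0, 0], [0, 0, 0.1], 1],
  [[0, 0, 0], [0, 0, 0.15], 1],
  [[0, 0, 0], [0, 0, 0.15], 1],
])

```text
time: 9.3
position: [539.1, 110.3, 226.2]
orientation: [-0.045, 0.999, -0.0, 0.001]
ft_force: [-4.5, -0.7, 9.9]
gripper_width: 0.2
```

At the button's stop (tip z 52.8, 9.9 N). Hold briefly, then withdraw straight up and back.

>>> move_arm([
  [[0, 0, 0], [0, 0, 0], 1],
  [[0, 0, 0], [0, 0, 0], 1],
  [[0, 0, 0], [0, 0, -1], 1],
  [[0, 0, 0], [0, 0, -3], 1],
  [[0, 0, 0], [0, 0, -6], 1],
  [[0, 0, 0], [0, 0, -10], 1],
  [[0, 0, 0], [0, 0, -14], 1],
  [[0, 0, 0], [0.5, 0, -18], 1],
  [[0, 0, 0], [2.5, -1, -20], 1],
  [[0, 0, 0], [4.8, -1.5, -20], 1],
  [[0, 0, 0], [4.8, -1.5, -20], 1],
  [[0, 0, 0], [4.8, -1.5, -20], 1],
  [[0, 0, 0], [4.8, -1.5, -20], 1],
  [[0, 0, 0], [4.8, -1.5, -20], 1],
])

```text
time: 10.47
position: [493.1, 91.2, 423.1]
orientation: [-0.045, 0.999, 0.0, -0.001]
ft_force: [0.1, 0.6, 0.5]
gripper_width: -0.1
```

```bash
python3 - <<'E'
from h import *
o=manip.get_obs();print(o["position"],o["ft_force"],o["time"])
w=optics.camera("wrist")[:,:,::-1];cv2.imwrite("pics/w6c.png",cv2.resize(w[160:300,190:376],None,fx=4,fy=4,interpolation=cv2.INTER_CUBIC))
s=optics.camera("scene")[:,:,::-1];cv2.imwrite("pics/s6c.png",cv2.resize(s[130:280,210:370],None,fx=4,fy=4,interpolation=cv2.INTER_CUBIC))
E
```

```text
[493.05592055  91.16107211 423.13662213] [0.09567885 0.58671744 0.47386549] 10.4667
```

View pics/w6c.png

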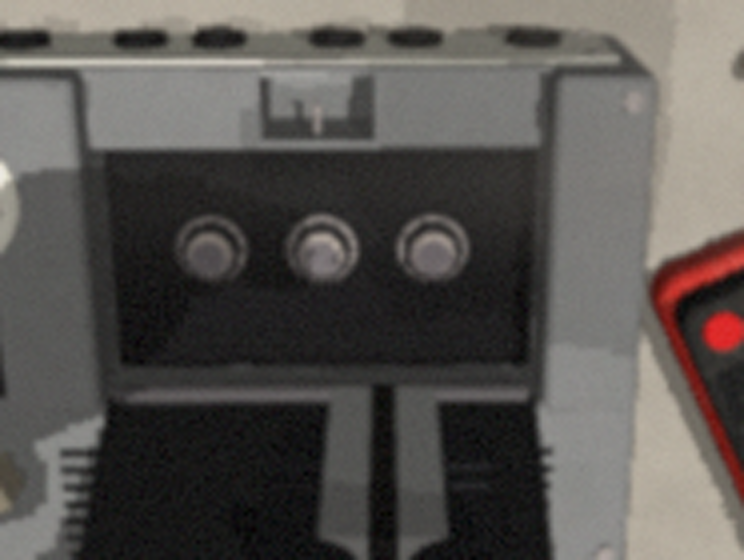

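View pics/s6c.png

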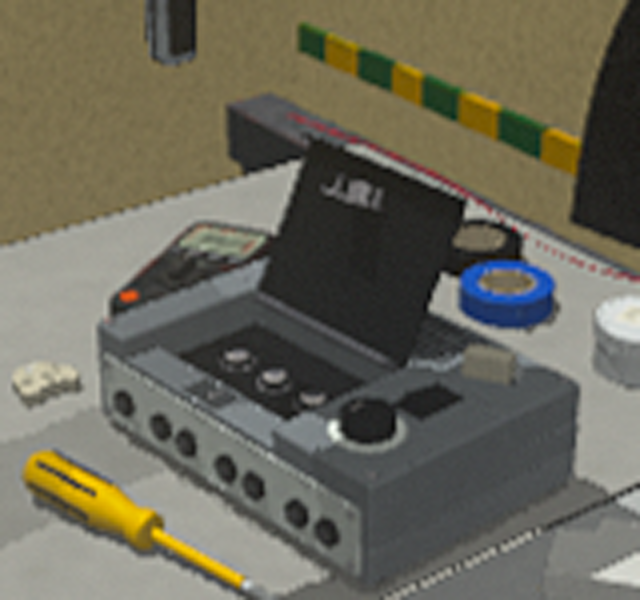

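All three buttons are now level (wrist crop (210,255), (322,255) and (432,255)), the flap stands open and the arm is clear.

```bash
python3 -c "
from station import manip
print(manip.finish_job())"
```

```text
the job is handed in; nothing more can be done
None
```

I opened the flap, pushed the tripped button home and handed the job in at about 10.5 s of the 40 s allowed; `finish_job` gives no verdict.

- **Flap:** I pressed the thumb field to its stop (7.8 N) and drew the finger up. The flap popped open, and I kept the arm clear of the unit for about 2.5 s before going back in.
- **Button:** the one standing out was the leftmost (+y). I pushed it to its stop, with the fingertips at z about 53 mm and 9.9 N, then withdrew.
- **Last checks:** in the wrist and scene pictures all three buttons look equally deep and the flap stands open past upright. The gripper is about 180 mm above the unit's top, the wrist force is within noise, and none of the loose things in view looks shifted.
- **Not measured or disagreeing:** I did not measure the flap angle or the shifts in numbers. The scene camera placed the button about 5 to 8 mm away from the wrist camera's reading. I used the wrist camera, which agreed with the top-camera fit to about 3 mm, and the press confirmed it.

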